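# Turn the trolley wheel until its valve is at the top

## Robot

A 7-joint arm with a two-finger parallel gripper is mounted at the origin on the work surface. World frame = base frame: x ahead of the robot, y to its left, z up, the work surface at z = 0. Lengths are in mm, angles in rad, forces in N, time in s.
With the tool pointing down it reaches from about 425 to 875 mm from the base axis. Payload 4.7 kg.
Tool frame: the origin (TCP) lies at the very end of the fingers, on their centre line; the grasp point (between the pads) lies 19 mm behind it (env.hold_point_z is the distance from the TCP to the grasp point, in mm); z points along the fingers, y is the line along which they close (so a half turn about z gives the same grasp; the last joint's range is limited). The gripper opens to 87 mm and grips with 3 to 60 N. Pads are 19 mm wide; open, the fingers measure 117 mm over their backs; the gripper's body (75 mm by 190 mm) begins 51 mm behind the grasp point.
Start: joints at [1.363, 0.321, -0.07, 1.45, 0.023, 1.371, -0.057], TCP at [142.968, -634.102, 222.587] pointing down, gripper open.
Joint ranges: [-2.86, 2.86], [-0.3, 2.09], [-1.38, 1.24], [0.06, 2.45], [-1.56, 4.7], [0.09, 2.05], [-2.69, 2.69]. Speed limits (rad/s): [2.57, 2.57, 3.14, 3.14, 3.14, 3.14, 3.14].

## Interface

Orientations are given as a unit quaternion [x, y, z, w].
In Python, from station import env gives the robot as it stands.
- The arm moves only by the shell command python3 -m pendant 'ROWS' [OPENING] [FORCE]. ROWS is a JSON object of lists of equal length, an entry for each row: "slide": the shift along the tool's x, y, z in cm, a list of three; "roll": the turn about the tool's z in degrees. A call has 1 to 12 rows; each row shifts and turns the commanded pose from where the row before left it, along the tool's axes as they then stand; what a row does not reach is not made up. A row lasts 1/12 s, in which the tool goes at most 41.7 mm and 7.16 degrees, less where a joint would pass 70% of its speed; a pose out of reach is approached as far as the arm can. A call is refused whole if a number of a shift passes 4.17 or a number of a turn 7.16, either way. A call with a gripper value outside its range is refused whole. OPENING is the closure, from 0 (fully open) to 1 (shut), set as the call begins (- or left out, the last holds). The fingers move at their own pace and stop on an object; FORCE is the grip in N (left out, the last holds). Time passes only in rows, so rows that do not move let the fingers close. It gives the time, the measured TCP pose, the force and the opening at its end, in the units of the state.
- env.read_state(): the state, without advancing time (a new reading comes with each control period).
- env.get_image(name): name is "side" or "top"; returns the picture (480x640x3 uint8, red, green, blue); there is no depth.
- env.camera_params(name): a dict with "fx", "fy", "cx", "cy" (pixels), "k1" (the pictures are not rectified: a ray, as slopes to the right and down, at radius r is drawn at 1 + k1 r^2 times it, then the intrinsics apply), "cam_to_world" (4x4, takes a point from camera to world coordinates). Camera axes: x right, y down, z forward; pixel columns grow to the right and rows downward; lengths in mm; the calibration is good to about 2 mm. A picture is of the moment at which its call begins. camera_params takes no time and is no camera call.
- env.close_job(): hands the job in, once; it reports no verdict.
The state is a dict: "time": time; "joint_positions": joint angles; "joint_vel": joint speeds; "tau": joint torques, N m; "tool_pos": TCP position; "eef_rot": TCP orientation; "wrist_force": force on the tool from outside, world axes, zero at the start; "wrist_torque": the same for the moment, N m; "finger_gap": opening from 0.0 (shut) to 1.0 (fully open).
Only numpy, scipy, OpenCV 4.12 (cv2) and the standard library are available. Lean on these libraries where they do the work, as an engineer would, in place of code of your own. Each camera call takes 0.05 s, during which the arm holds its last target. There are 200 camera calls.

## Task

The trolley wheel on the slanted blue stand is about to be pumped up. Push its yellow spokes round, one after another, until the red-capped valve stem sits straight up at the very top of the wheel, in line with the stand's red pointer, then leave the wheel still. Only push on the spokes with the fingers: keep off the tyre (its patch is still curing) and the valve stem, do not pick up or shove the stand, which is not screwed down, and leave the striker rack, tiffin box, saucer and grey case where they are.

Things in the scene. Friction and masses are not known exactly. Their poses are not given: they have to be found in the camera images.
- stand: Loose 4.5 kg blue wheel stand; origin under the centre of its 220 (x) x 340 (y) x 14 mm base plate, z up. It holds the wheel slanted 25 degrees from level, rising to the stand's +x. In its frame: uphill u = (cos 25, 0, sin 25), sideways v = y, wheel normal n = (-sin 25, 0, cos 25). Uprights 60 x 16 mm at y = +-157 mm, 160 mm high, left and right of the wheel.
- axle (a point): Centre of the wheel (its mid-plane), 120 mm above the stand's origin; axes of the stand. The black hub round it has radius 22 mm and is 44 mm long along n.
- bar (a point): Centre of the front face of the upper cross-bar, 34 mm from the wheel's centre along n. Two level bars along the stand's y, 36 mm wide (along u), 330 mm long, 8 mm thick, carry the axle: 26 to 34 mm from the mid-plane, one in front and one behind. They part the spokes into an upper and a lower half: a finger between spokes must be drawn out to pass a bar.
- pointer (a point): Red pointer, 12 mm wide, on a post beyond the wheel's top: 158 mm from the wheel's centre along u and 16 mm along n.
- wheel (a joint): Wheel angle, rad. 0 or any whole turn = valve at the very top, under the pointer. At angle a the valve lies from the wheel's centre along u cos a + v sin a (pi/2: to the stand's +y; pi: bottom), so positive is counter-clockwise looking down on it. Turns either way without stops, bearing drag about 0.13 N m, and stays where it is left.
- tyre: Wheel with black tyre, 260 mm outer, 180 mm inner diameter, 40 mm thick; yellow rim inside it, inner radius 85 mm. Origin at the wheel's centre, turning with it: x to the valve, z = n. Five yellow spokes, 12 mm wide, +-7 mm thick about the mid-plane, run hub to rim at +-36, +-108 and 180 degrees from the valve; the gaps are open through, 53 mm wide at radius 52 mm.
- valve: Valve stem with a red cap (10 mm diameter), in the middle of the gap between two spokes; it points from the rim towards the hub and reaches from the rim in to 67 mm from the axle. Origin at the wheel's centre. Not to be pressed.
- valve_cap (a point): Inner end of the valve's red cap, 67 mm from the axle in the wheel's mid-plane.
- rack: Bystander: wooden rack 50 x 150 x 57 mm with red, black, white and green strikers upright in its slots (76 mm high in all); origin at the centre of its underside.
- tiffin: Bystander: closed round steel tiffin box, 112 mm diameter, 148 mm high with its bail handle; origin at the centre of its underside.
- saucer: Bystander: white ceramic saucer, 140 mm diameter, 20 mm high; origin at the centre of its underside.
- case: Bystander: grey plastic push-button storage case, 90 x 120 x 47 mm; origin at the centre of its underside.

How it is judged (in metres and radians):
At the end, for the whole second after the job is handed in: The valve stem is at the top of the wheel within 0.1 rad (cap within 6.7 mm sideways of the stand's centre line, on the uphill side), the wheel at rest, the stand within 20 mm of its starting place and standing flat, the four bystanders within 15 mm of theirs (y of valve_cap in the frame of stand between -0.0067 and 0.0067 m and z of valve_cap in the frame of stand above 0.14 m and velocity of joint wheel between -0.03 and 0.03 rad/s and distance of stand from where it was at the start of the episode below 0.02 m and angle between stand's own z axis and vertical below 0.05 rad and distance of each of rack, tiffin, saucer, case from where it was at the start of the episode below 0.015 m); the robot touches nothing.
It fails at once if the tyre is pressed with more than 4 N (contact force between tyre and the fingers above 4 N or contact force between tyre and the arm above 4 N).
It fails at once if the valve stem is pressed with more than 2 N (contact force between valve and the fingers above 2 N or contact force between valve and the arm above 2 N).
It fails at once if the stand is lifted, tipped or shoved more than 20 mm (distance of stand from where it was at the start of the episode above 0.02 m or angle between stand's own z axis and vertical above 0.08 rad).
It fails at once if a bystander is lifted, carried or pushed more than 15 mm (distance of any of rack, tiffin, saucer, case from where it was at the start of the episode above 0.015 m).
It also fails if it takes over 64 s, if anything falls off the work surface, if the arm or the gripper's body presses on something with over 40 N, if the wrist force passes 120 N, or if a joint passes its speed limit or range.

## Working session

There is one attempt and no reset: what is moved stays moved. The work goes in short steps, Python scripts to look and compute and a shell command to move; the robot and the scene stay as the last step left them, time stands still between calls to the robot, and variables do not carry over. Pictures are saved under pics/ and viewed, on a budget of 10 in all, crops included, one or two more only if the job needs it, and the job is handed in when it is done.

```bash
mkdir -p pics; ls; python3 - <<'E'
from station import env
import cv2,numpy as np
for n in("side","top"):
    im=env.get_image(n); cv2.imwrite(f"pics/{n}0.png",im[:,:,::-1])
    p=env.camera_params(n); print(n,{k:(np.round(v,3).tolist() if k=="cam_to_world" else v) for k,v in p.items()})
print(env.read_state())
E
```

```text
pics
side {'fx': 463.3874986593712, 'fy': 463.3874986593712, 'cx': 323.7528384469103, 'cy': 238.65013061538042, 'k1': -0.10264545530545774, 'cam_to_world': [[-0.694, -0.499, 0.518, -63.243], [-0.72, 0.47, -0.511, 627.063], [0.012, -0.728, -0.686, 963.586], [0.0, 0.0, 0.0, 1.0]]}
top {'fx': 484.8652689809612, 'fy': 484.8652689809612, 'cx': 327.3434661637041, 'cy': 239.9514265038926, 'k1': -0.0752174206334782, 'cam_to_world': [[0.011, -0.991, 0.135, 401.438], [-1.0, -0.01, 0.007, -3.027], [-0.006, -0.135, -0.991, 1247.878], [0.0, 0.0, 0.0, 1.0]]}
{'time': 0.1, 'joint_positions': array([ 1.36307455,  0.32177895, -0.07013143,  1.45156008,  0.02261765,
        1.37082137, -0.05691711]), 'joint_vel': array([ 0.00195177, -0.00095488,  0.00216134, -0.00403764, -0.00026458,
       -0.00077142,  0.00038515]), 'tau': array([ 4.40413978e-04, -4.92568588e+01, -4.05253004e-01, -3.13397491e+01,
       -6.41463278e-02,  3.94744158e-02,  1.10267974e-04]), 'tool_pos': array([ 142.86705906, -633.58337825,  221.54818625]), 'eef_rot': array([ 9.93852045e-01,  1.10712784e-01, -1.46592667e-04, -8.77745324e-04]), 'wrist_force': array([ 0.24143543, -0.61693647, -1.10948963]), 'wrist_torque': array([-0.0281321 , -0.00877702, -0.01750358]), 'finger_gap': 0.9995412932946411}
```

View pics/top0.png

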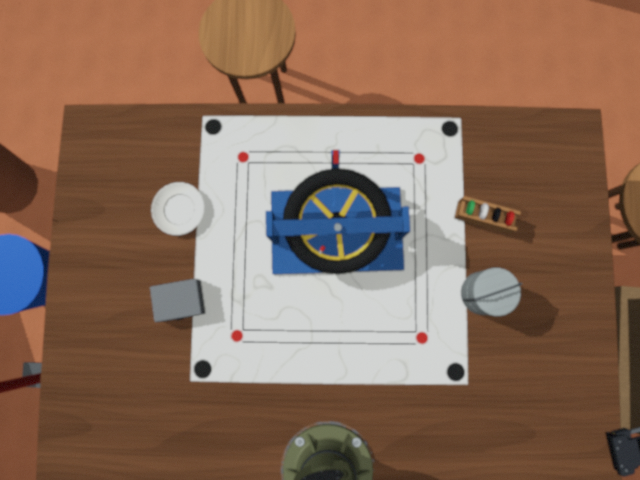

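View pics/side0.png

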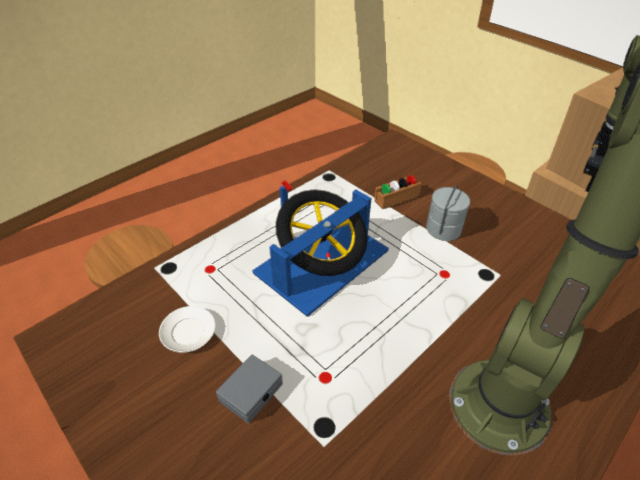

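The top view shows the stand turned by a few degrees, with the pointer at about (335,157), the hub at (338,227) and the valve at about (322,249). The side view agrees, with the valve at about (328,257). Next I'll work out the stand pose and wheel angle.

```bash
cat > h.py <<'E'
from station import env
import cv2,numpy as np
S,C=np.sin(np.radians(25)),np.cos(np.radians(25))
def ray(n,px):
    p=env.camera_params(n);T=np.array(p["cam_to_world"]);d=np.array([(px[0]-p["cx"])/p["fx"],(px[1]-p["cy"])/p["fy"]]);u=d.copy()
    for _ in range(20): u=d/(1+p["k1"]*(u@u))
    return T[:3,3],T[:3,:3]@np.array([*u,1])
def onz(n,px,z):
    o,d=ray(n,px);return o+d*(z-o[2])/d[2]
def onpl(n,px,p0,nn):
    o,d=ray(n,px);return o+d*((p0-o)@nn)/(d@nn)
def proj(n,P):
    p=env.camera_params(n);T=np.array(p["cam_to_world"]);q=T[:3,:3].T@(np.array(P)-T[:3,3]);u=q[:2]/q[2];u=u*(1+p["k1"]*(u@u));return np.array([p["fx"]*u[0]+p["cx"],p["fy"]*u[1]+p["cy"]])
def blobs(im,kind,box,amin=3):
    h=cv2.cvtColor(im,cv2.COLOR_RGB2HSV);H,s,v=cv2.split(h)
    m={"red":((H<8)|(H>172))&(s>150)&(v>80),"yel":(H>18)&(H<35)&(s>130)&(v>90),"blue":(H>100)&(H<125)&(s>120)}[kind]
    m=m.astype(np.uint8);k=np.zeros_like(m);x0,y0,x1,y1=box;k[y0:y1,x0:x1]=1;m*=k
    n,l,st,c=cv2.connectedComponentsWithStats(m)
    return m,[(st[i,4],c[i].round(1).tolist(),st[i,:4].tolist()) for i in range(1,n) if st[i,4]>=amin]
E
python3 - <<'E'
from h import *
t=env.get_image("top");s=env.get_image("side")
for n,im,b in(("top",t,(255,140,420,285)),("side",s,(245,175,400,320))):
    for k in("red","yel","blue"): print(n,k,blobs(im,k,b,4)[1])
m,_=blobs(t,"blue",(255,140,420,285))
c=max(cv2.findContours(m,0,2)[0],key=cv2.contourArea)
print(cv2.approxPolyDP(c,3,True)[:,0].tolist())
crop=np.hstack([cv2.resize(t[140:285,260:415],None,fx=2.6,fy=2.6,interpolation=2)[:377,:400],cv2.resize(s[180:325,245:400],None,fx=2.6,fy=2.6,interpolation=2)[:377,:400]])
cv2.imwrite("pics/c1.png",crop[:,:,::-1])
E
```

```text
top red [(np.int32(58), [335.1, 157.2], [333, 151, 5, 13]), (np.int32(36), [417.3, 157.9], [415, 154, 5, 9]), (np.int32(12), [322.1, 247.8], [321, 246, 3, 5])]
top yel [(np.int32(10), [337.5, 185.0], [333, 185, 10, 1]), (np.int32(6), [326.5, 186.5], [324, 186, 6, 2]), (np.int32(210), [355.2, 201.6], [339, 186, 37, 31]), (np.int32(169), [316.7, 205.2], [299, 188, 34, 30]), (np.int32(402), [336.7, 249.4], [301, 234, 73, 27])]
top blue [(np.int32(12), [334.5, 166.0], [333, 165, 4, 3]), (np.int32(503), [333.7, 198.1], [317, 188, 33, 25]), (np.int32(6338), [337.3, 232.0], [267, 188, 142, 86])]
side red [(np.int32(65), [286.4, 184.9], [281, 180, 11, 11]), (np.int32(11), [327.9, 254.6], [327, 253, 3, 4])]
side yel [(np.int32(327), [311.5, 213.1], [291, 201, 48, 29]), (np.int32(327), [342.6, 241.1], [326, 219, 29, 42]), (np.int32(4), [291.0, 230.5], [291, 229, 1, 4]), (np.int32(79), [313.9, 247.4], [308, 238, 13, 19]), (np.int32(5), [322.2, 259.8], [321, 259, 4, 2])]
side blue [(np.int32(95), [283.0, 195.0], [280, 187, 8, 19]), (np.int32(5377), [317.7, 260.1], [253, 190, 135, 126]), (np.int32(288), [325.7, 250.2], [314, 240, 27, 19])]
[[398, 188], [380, 189], [391, 214], [374, 219], [358, 195], [344, 218], [329, 220], [310, 201], [301, 220], [284, 219], [291, 192], [272, 192], [267, 235], [273, 240], [273, 272], [320, 270], [302, 261], [286, 239], [309, 232], [318, 234], [309, 241], [316, 248], [324, 244], [324, 252], [336, 254], [336, 232], [343, 234], [345, 253], [361, 245], [371, 231], [388, 233], [379, 254], [358, 269], [402, 268], [401, 237], [408, 231], [407, 207], [399, 205]]
```

View pics/c1.png

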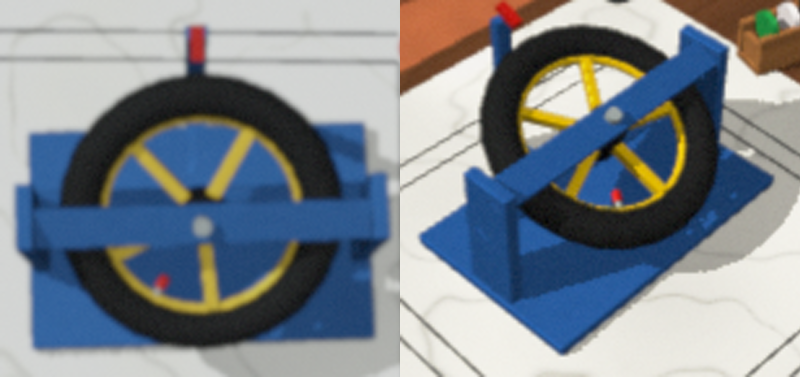

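The crop shows the hub bolt at about (337.7,227.3) in the top view and (327.3,224.6) in the side view. The spokes are clear, and the red cap is at the lower left.

```bash
cat >> h.py <<'E'
def tri(a,b):
    (o1,d1),(o2,d2)=ray("top",a),ray("side",b)
    A=np.stack([d1,-d2],1);k=np.linalg.lstsq(A,o2-o1,rcond=None)[0]
    p,q=o1+d1*k[0],o2+d2*k[1];return (p+q)/2,np.linalg.norm(p-q)
E
python3 - <<'E'
from h import *
c=[onz("top",p,14) for p in((272.5,273),(403,269),(272,191.5),(401,187.5))]
for p in c: print(p.round(1))
print("ctr",np.mean(c,0).round(1),"sides",np.linalg.norm(c[0]-c[1]),np.linalg.norm(c[0]-c[2]),"yaw",[np.degrees(np.arctan2(*(-(a-b)[[0,1]]*[1,-1]))).round(2) for a,b in((c[0],c[1]),(c[2],c[3]))])
B,e=tri((337.7,227.3),(327.3,224.6));print("bolt",B.round(1),e)
V,e=tri((322.1,247.8),(327.9,254.6));print("cap",V.round(1),e)
P,e=tri((335.1,157.2),(286.4,184.9));print("ptr",P.round(1),e)
w=P-B;print("yaw ptr-bolt",np.degrees(np.arctan2(w[1],w[0])))
E
```

```text
[483.5 145.1  14. ]
[ 497.  -187.6   14. ]
[696.1 152.   14. ]
[ 710.1 -184.7   14. ]
ctr [596.7 -18.8  14. ] sides 332.964375685884 212.75972100458716 yaw [np.float64(2.33), np.float64(2.37)]
bolt [579.5 -18.4 156.7] 0.5894929138264192
cap [539.   17.7  99.6] 0.5985201957943134
ptr [729.6 -10.  208.4] 1.5691292031453659
yaw ptr-bolt 3.18685162561766
```

Stand origin is at about (596,-18) with yaw about 2.5°, and the wheel angle is about 147°, so the spokes are at 39, 111, 183, 255 and 327°.

Plan:
- Roll the open gripper so its fingers lie along the stand's x. Only the front finger then dips into the upper half, and the other hangs clear above the lower half.
- Push the 39° spoke clockwise.

First I'll raise the arm and roll.

```bash
python3 -m pendant '{"slide":[[0,0,-0.5],[0,0,-0.5],[0,0,-0.5],[0,0,-0.5],[0,0,-0.5],[0,0,-0.5],[0,0,-0.5],[0,0,-0.5],[0,0,-0.5],[0,0,-0.5],[0,0,-0.5],[0,0,-0.5]],"roll":[-6.65,-6.65,-6.65,-6.65,-6.65,-6.65,-6.65,-6.65,-6.65,-6.65,-6.65,-6.65]}' 0
python3 -m pendant '{"slide":[[2.7,1.86,0],[2.7,1.86,0],[2.7,1.86,0],[2.7,1.86,0],[2.7,1.86,0],[2.7,1.86,0],[2.7,1.86,0],[2.7,1.86,0],[2.7,1.86,0],[2.7,1.86,0],[2.7,1.86,0],[2.7,1.86,0]],"roll":[0,0,0,0,0,0,0,0,0,0,0,0]}'
python3 -m pendant '{"slide":[[2.7,1.86,0],[2.7,1.86,0],[2.7,1.86,0],[2.7,1.86,0],[2.7,1.86,0],[2.7,1.86,0],[2.7,1.86,0],[2.7,1.86,0],[2.7,1.86,0],[2.7,1.86,0],[2.7,1.86,0],[2.7,1.86,0]],"roll":[0,0,0,0,0,0,0,0,0,0,0,0]}'
python3 -m pendant '{"slide":[[0,0,0],[0,0,0]],"roll":[0,0]}'
cat >> h.py <<'E'
O=np.array([596,-18.,0]);Y=np.radians(2.5)
def stand(p):
    d=np.array(p)-O;return np.array([np.cos(Y)*d[0]+np.sin(Y)*d[1],-np.sin(Y)*d[0]+np.cos(Y)*d[1],d[2]])
def rep():
    s=env.read_state();q=s["eef_rot"];t=stand(s["tool_pos"])
    from scipy.spatial.transform import Rotation as R
    X=R.from_quat(q).as_matrix();f=stand(s["tool_pos"]+51*X[:,1])
    print("t",s["time"],"tcp",t.round(1),"finger",f.round(1),"toolx yaw",np.degrees(np.arctan2(X[1,0],X[0,0])).round(2),"F",s["wrist_force"].round(1),"j",s["joint_positions"].round(2))
E
python3 -c "
from h import *
rep()
t=env.get_image('top');s=env.get_image('side')
cv2.imwrite('pics/d1.png',np.hstack([cv2.resize(t[130:300,240:440],None,fx=2,fy=2),cv2.resize(s[150:320,220:420],None,fx=2,fy=2)])[:,:,::-1])"
```

```text
time: 1.2
tool_pos: [142.9, -634.0, 282.5]
eef_rot: [0.689, 0.724, 0.0, -0.0]
wrist_force: [-0.8, 0.1, -0.2]
finger_gap: 0.995
time: 2.2
tool_pos: [352.3, -299.1, 282.5]
eef_rot: [0.691, 0.722, -0.0, 0.0]
wrist_force: [0.9, -0.5, -0.3]
finger_gap: 0.999
time: 3.2
tool_pos: [561.2, 33.9, 282.6]
eef_rot: [0.692, 0.722, -0.0, 0.0]
wrist_force: [0.2, -0.6, 0.8]
finger_gap: 0.998
time: 3.37
tool_pos: [560.6, 35.5, 282.0]
eef_rot: [0.69, 0.724, 0.0, -0.001]
wrist_force: [-0.3, -0.4, 0.0]
finger_gap: 0.999
t 3.3667 tcp [-33.  55. 282.] finger [ 18.   55.3 282. ] toolx yaw 92.8 F [-0.3 -0.4  0. ] j [ 0.74  0.22 -0.98  1.56  0.18  1.47 -0.2 ]
```

View pics/d1.png

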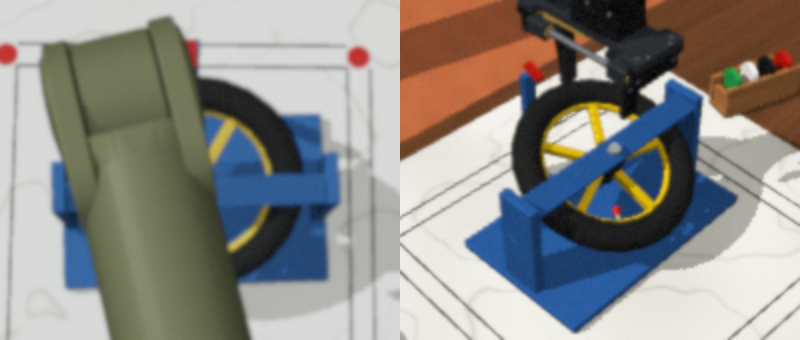

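The side view shows the front finger tip near (304,190) and the rear one near (335,205). I'll check these against the projection, since where the finger lands depends on them.

```bash
python3 -c "
from h import *
p=env.read_state()['tool_pos'];y=np.array([.999,.049,0])
for o in(51,-51): print(proj('side',p+o*y))
# visible upper edges check: tyre front top, spoke angle
"
```

```text
[303.25009981 189.36345116]
[334.4603047  208.02223825]
```

The predicted tips match, so I'm descending in two calls and watching the force.

```bash
python3 -m pendant '{"slide":[[0,0,2.5],[0,0,2.5],[0,0,2.5],[0,0,2.5],[0,0,1.5],[0,0,0]],"roll":[0,0,0,0,0,0]}'
python3 -m pendant '{"slide":[[0,0,1],[0,0,1],[0,0,1],[0,0,1],[0,0,1],[0,0,0]],"roll":[0,0,0,0,0,0]}'
python3 -c "
from h import *
rep()
s=env.get_image('side')
cv2.imwrite('pics/d2.png',cv2.resize(s[150:320,220:420],None,fx=3,fy=3)[:,:,::-1])"
```

```text
time: 3.97
tool_pos: [557.9, 29.9, 164.2]
eef_rot: [0.693, 0.721, -0.003, -0.002]
wrist_force: [-1.2, 0.4, -0.7]
finger_gap: 0.998
time: 4.47
tool_pos: [559.2, 32.5, 115.2]
eef_rot: [0.691, 0.722, -0.001, -0.001]
wrist_force: [0.2, -1.2, -0.6]
finger_gap: 1.001
t 4.4667 tcp [-34.6  52.1 115.2] finger [ 16.4  52.1 115.1] toolx yaw 92.52 F [ 0.2 -1.2 -0.6] j [ 0.69  0.35 -0.93  1.78  0.3   1.17 -0.29]
```

View pics/d2.png

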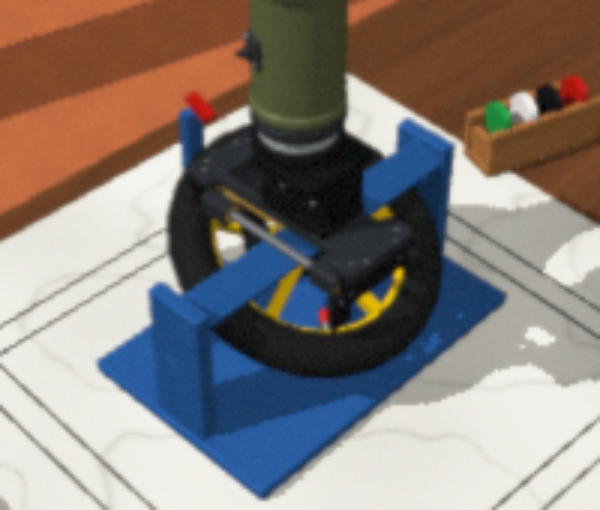

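The front finger is down between the spokes with no contact force, and the rear finger is clear. I'm starting the stroke.

```bash
python3 -m pendant '{"slide":[[-0.5,0.65,-0.3],[-0.5,0.65,-0.3],[-0.73,0.43,-0.2],[-0.73,0.43,-0.2],[-0.73,0.43,-0.2],[-0.67,0.1,-0.05],[-0.67,0.1,-0.05],[-0.67,0.1,-0.05],[0,0,0]],"roll":[0,0,0,0,0,0,0,0,0]}'
python3 -c "
from h import *
rep()"
```

```text
time: 5.27
tool_pos: [592.8, -20.6, 131.4]
eef_rot: [0.692, 0.722, -0.0, 0.001]
wrist_force: [-0.4, -1.1, 0.5]
finger_gap: 1.0
t 5.2667 tcp [ -3.3  -2.5 131.4] finger [ 47.7  -2.6 131.5] toolx yaw 92.37 F [-0.4 -1.1  0.5] j [ 0.72  0.4  -0.9   1.69  0.33  1.22 -0.21]
```

```bash
python3 -m pendant '{"slide":[[-0.67,-0.1,0.05],[-0.67,-0.1,0.05],[-0.67,-0.1,0.05],[-0.73,-0.43,0.2],[-0.73,-0.43,0.2],[-0.73,-0.43,0.2],[-0.4,-0.45,0.2],[-0.4,-0.45,0.2],[-0.3,-0.3,0.1],[0,0,0],[0,0,0]],"roll":[0,0,0,0,0,0,0,0,0,0,0]}'
python3 -c "
from h import *
rep()
s=env.get_image('side')
for k in('red','yel'): print(blobs(s,k,(270,190,385,290))[1])
cv2.imwrite('pics/d3.png',cv2.resize(s[150:320,220:420],None,fx=3,fy=3)[:,:,::-1])"
```

```text
time: 6.18
tool_pos: [565.3, -73.4, 118.2]
eef_rot: [0.692, 0.722, -0.001, -0.0]
wrist_force: [0.1, 0.2, 0.8]
finger_gap: 1.0
t 6.1833 tcp [-33.1 -54.  118.2] finger [ 17.9 -54.1 118.1] toolx yaw 92.43 F [0.1 0.2 0.8] j [ 0.84  0.35 -0.89  1.76  0.3   1.18 -0.1 ]
[(np.int32(7), [300.0, 216.0], [299, 215, 3, 3])]
[(np.int32(41), [331.9, 198.3], [323, 193, 20, 13]), (np.int32(273), [305.5, 216.5], [290, 201, 32, 37]), (np.int32(6), [326.2, 204.2], [325, 203, 3, 3]), (np.int32(295), [343.5, 241.9], [322, 219, 34, 42]), (np.int32(99), [318.8, 247.8], [314, 237, 10, 23])]
```

View pics/d3.png

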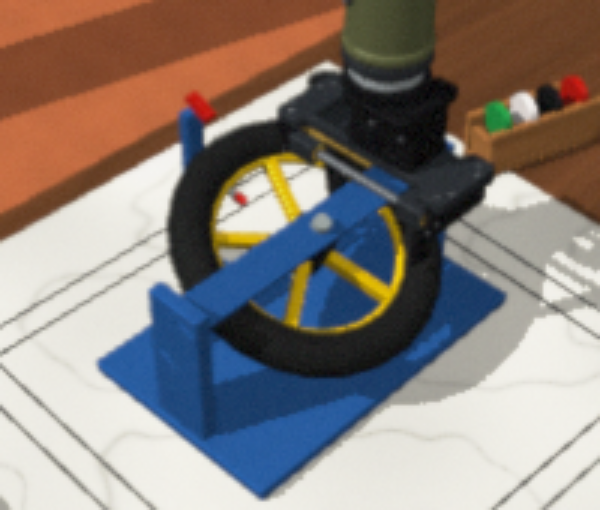

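The valve is now at the upper left, with its cap at about (300,216). I'll cast that onto the wheel plane, first checking the method on the starting picture.

```bash
cat >> h.py <<'E'
def ang(n,px):
    A=O+[0,0,120];r=np.array([[np.cos(Y),-np.sin(Y),0],[np.sin(Y),np.cos(Y),0],[0,0,1]])
    p=onpl(n,px,A,r@np.array([-S,0,C]))-A;u,v=p@(r@np.array([C,0,S])),p@(r@np.array([0,1.,0]))
    return np.degrees(np.arctan2(v,u)).round(1),np.hypot(u,v).round(1),v.round(1)
E
python3 -c "
from h import *
print(ang('top',(322.1,247.8)),ang('side',(327.9,254.6)),ang('side',(300,216)),ang('side',(299.5,215.5)))
print('pointer check',ang('side',(320.5,203)))"
```

```text
(np.float64(147.5), np.float64(71.4), np.float64(38.4)) (np.float64(149.1), np.float64(68.0), np.float64(34.9)) (np.float64(16.2), np.float64(74.6), np.float64(20.8)) (np.float64(15.9), np.float64(76.5), np.float64(21.0))
pointer check (np.float64(-39.5), np.float64(91.8), np.float64(-58.4))
```

The wheel is at about +16°, so there's about 16° to go. I'll lift out, re-enter beside the spoke now at -20° on its valve side at radius ≤54 mm, and push it on to -36°.

```bash
python3 -m pendant '{"slide":[[0,0,-1],[0,0,-1],[0,0,-1],[0,0,-1],[0,0,-1],[0,0,-1],[0,0,-1],[0,0,0]],"roll":[0,0,0,0,0,0,0,0]}' >/dev/null
python3 -m pendant '{"slide":[[1.1,0.37,0],[1.1,0.37,0],[1.1,0.37,0],[1.1,0.37,0],[1.1,0.37,0],[1.1,0.37,0],[0,0,0],[0,0,0]],"roll":[0,0,0,0,0,0,0,0]}'
python3 -c "
from h import *
rep()
print(blobs(env.get_image('side'),'red',(270,190,385,290))[1])"
```

```text
time: 7.57
tool_pos: [585.5, -3.8, 188.4]
eef_rot: [0.691, 0.723, -0.0, -0.0]
wrist_force: [0.1, -0.1, 0.2]
finger_gap: 0.998
t 7.5667 tcp [ -9.8  14.7 188.4] finger [ 41.2  14.8 188.4] toolx yaw 92.65 F [ 0.1 -0.1  0.2] j [ 0.74  0.33 -0.94  1.64  0.28  1.31 -0.2 ]
[(np.int32(7), [300.0, 216.0], [299, 215, 3, 3])]
```

```bash
python3 -m pendant '{"slide":[[0,0,1],[0,0,1],[0,0,1],[0,0,1],[0,0,1],[0,0,0.9],[0,0,0]],"roll":[0,0,0,0,0,0,0]}' >/dev/null
python3 -c "
from h import *
rep()"
python3 -m pendant '{"slide":[[-0.3,0,0],[-0.3,0,0],[-0.3,0,0],[-0.3,0,0],[-0.25,0,0],[-0.2,0,0],[-0.2,0,0],[-0.15,0,0],[0,0,0],[0,0,0]],"roll":[0,0,0,0,0,0,0,0,0,0]}'
python3 -c "
from h import *
rep()
s=env.get_image('side')
b=blobs(s,'red',(270,190,385,290))[1];print(b,[ang('side',x[1]) for x in b])
cv2.imwrite('pics/d4.png',cv2.resize(s[170:270,260:380],None,fx=5,fy=5,interpolation=2)[:,:,::-1])"
```

```text
t 8.2 tcp [-11.5  13.1 126.9] finger [ 39.5  13.1 126.7] toolx yaw 92.51 F [-0.7  0.2  0.5] j [ 0.72  0.39 -0.91  1.71  0.32  1.21 -0.24]
time: 9.03
tool_pos: [586.7, -25.7, 129.8]
eef_rot: [0.692, 0.722, -0.0, 0.0]
wrist_force: [0.1, 3.2, 0.3]
finger_gap: 1.0
t 9.0333 tcp [ -9.7  -7.3 129.8] finger [ 41.3  -7.3 129.8] toolx yaw 92.47 F [0.1 3.2 0.3] j [ 0.74  0.39 -0.91  1.7   0.32  1.21 -0.2 ]
[(np.int32(9), [304.7, 210.7], [303, 209, 4, 4])] [(np.float64(-1.4), np.float64(76.9), np.float64(-1.9))]
```

View pics/d4.png

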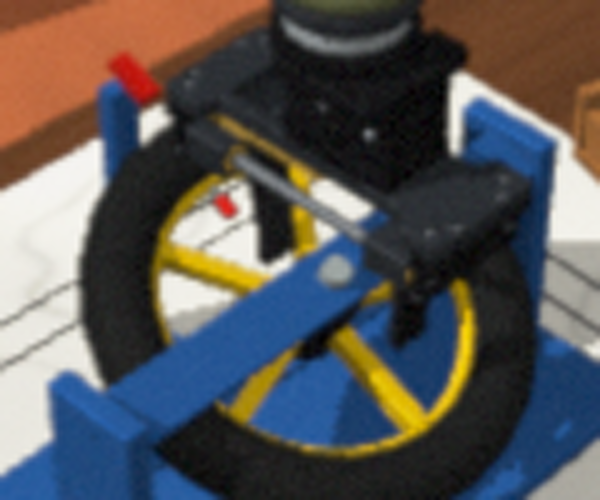

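The valve is now near the top, at about -1°. I'll ease off the spoke, lift out, move clear and check with both cameras.

```bash
python3 -m pendant '{"slide":[[0.2,0,0],[0.3,0,0],[0.3,0,0],[0,0,0],[0,0,-1],[0,0,-1],[0,0,-1],[0,0,-1.5],[0,0,-2],[0,0,-2],[0,0,-2],[0,0,0]],"roll":[0,0,0,0,0,0,0,0,0,0,0,0]}'
python3 -m pendant '{"slide":[[0,0,-2],[0,0,-2],[0,0,-2],[-2.5,-0.5,0],[-2.5,-0.5,0],[-2.5,-0.5,0],[-2.5,-0.5,0],[-2.5,-0.5,0],[-2.5,-0.5,0],[-2.5,-0.5,0],[-2.5,-0.5,0],[-2.5,-0.5,0]],"roll":[0,0,0,0,0,0,0,0,0,0,0,0]}'
python3 -m pendant '{"slide":[[-2.5,-0.5,0],[-2.5,-0.5,0],[-2.5,-0.5,0],[0,0,0],[0,0,0],[0,0,0]],"roll":[0,0,0,0,0,0]}'
python3 -c "
from h import *
rep()
t=env.get_image('top');s=env.get_image('side')
for n,im,bx in(('side',s,(290,195,330,240)),('top',t,(300,175,375,225))):
    b=blobs(im,'red',bx)[1];print(n,b,[ang(n,x[1]) for x in b])
b=[x[1] for x in blobs(t,'red',(300,140,375,225))[1]],[x[1] for x in blobs(s,'red',(275,175,330,240))[1]];print(b)
if len(b[0])==len(b[1])==2:
    for i in(0,1): p,e=tri(b[0][i],b[1][i]);print(stand(p).round(1),e.round(1))
cv2.imwrite('pics/e1.png',np.hstack([cv2.resize(t[130:300,240:440],None,fx=2,fy=2),cv2.resize(s[150:320,220:420],None,fx=2,fy=2)])[:,:,::-1])
h=cv2.cvtColor(t,cv2.COLOR_RGB2HSV)
"
```

```text
time: 10.08
tool_pos: [588.5, -16.7, 240.1]
eef_rot: [0.692, 0.722, 0.002, 0.003]
wrist_force: [0.3, 0.9, 1.5]
finger_gap: 1.0
time: 11.08
tool_pos: [550.5, -245.2, 295.3]
eef_rot: [0.692, 0.722, -0.0, 0.001]
wrist_force: [0.4, -1.0, 0.1]
finger_gap: 1.003
time: 11.58
tool_pos: [539.5, -318.6, 294.9]
eef_rot: [0.691, 0.723, 0.0, -0.0]
wrist_force: [-0.6, 1.5, 0.4]
finger_gap: 1.001
t 11.5833 tcp [ -69.6 -297.8  294.9] finger [ -18.6 -297.8  294.9] toolx yaw 92.55 F [-0.6  1.5  0.4] j [ 1.11  0.34 -0.81  1.38  0.25  1.52  0.36]
side [(np.int32(9), [304.7, 210.7], [303, 209, 4, 4])] [(np.float64(-1.4), np.float64(76.9), np.float64(-1.9))]
top [(np.int32(6), [336.5, 192.0], [336, 191, 2, 3])] [(np.float64(0.2), np.float64(74.4), np.float64(0.2))]
([[335.1, 157.2], [336.5, 192.0]], [[286.4, 184.9], [304.7, 210.7]])
[133.8   2.2 208.4] 1.6
[ 66.8   0.5 155.5] 0.7
```

View pics/e1.png

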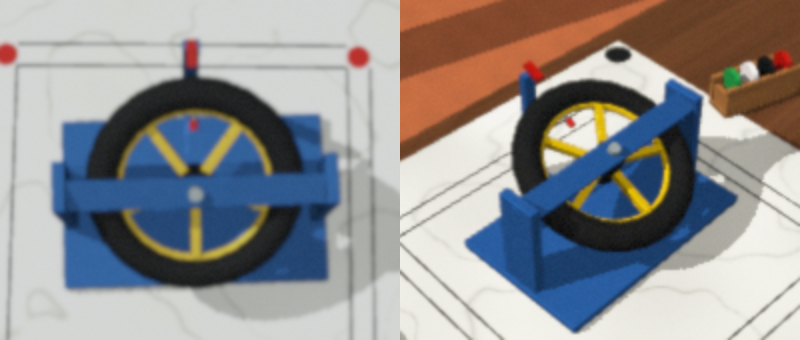

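In the top view the bolt (337.7,227.3), cap (336.5,192.0) and pointer (335.1,157.2) line up. The pointer is at the same pixels as at the start, so the stand hasn't moved. Handing in.

```bash
python3 -c "
from station import env
print(env.close_job())"
```

```text
the job is handed in; nothing more can be done
None
```

The valve stem now sits at the top of the wheel under the red pointer. The job is handed in; it reports no verdict. With one finger of the open gripper I turned the wheel clockwise in two pushes. The first pushed a spoke from about +147° to +16°. The second, on the next spoke, went to about 0°. Then I lifted out and moved the arm clear, finishing at 11.6 s of the 64 s.

**Valve:** the last pictures put the wheel angle at +0.2° (top camera) and -1.4° (side camera). The cap is 0.5 mm off the centre line by both cameras together, against the 6.7 mm allowed. The side camera alone gives -1.9 mm, and my pointer measurement came out 2 mm to the side, which is about the calibration error.

**Wheel at rest:** the cap was at the same pixels before and after I withdrew the finger.

**Stand:** the pointer was at the same pixels as at the start, so the stand has not moved measurably.

**Contact:** the wrist force I read was at most about 3 N, during the final push. I read it only between moves, so a brief peak could have been missed. In the pictures the finger stayed off the tyre and the valve stem.

**Bystanders:** I did not measure them again at the end. The arm passed well above them, and only the rack was visible in the last crop, where it looked unmoved.

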